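# Ready the cup-label printer for a wide roll

### The arm

A 6-joint arm with a two-finger parallel gripper is mounted at the origin on the work surface. World frame = base frame: x ahead of the robot, y to its left, z up, the work surface at z = 0. Lengths are in m, angles in rad, forces in N, time in s.
With the tool pointing down it reaches from about 0.275 to 1 m from the base axis. Payload 8.4 kg.
Tool frame: the origin (TCP) lies on the centre line of the jaws, within the pads' length; the fingertips stand bot.tcp_to_tips ahead of it and the grasp point (between the pads) is the TCP (bot.tcp_to_tips is the distance from the TCP to the fingertips, in m); z points along the fingers, y is the line along which they close (so a half turn about z gives the same grasp; the last joint's range is limited). The gripper opens to 85 mm and grips with 20 to 120 N. Pads are 22 mm wide; open, the fingers measure 114 mm over their backs; the gripper's body (76 mm by 85 mm) begins 54 mm behind the grasp point. The pads swing forward as they close: fully open they stand 13 mm farther back than shut.
Start: joints at [1.165, 0.353, 1.633, -0, 1.155, -0.002], TCP at [0.246, 0.575, 0.211] pointing down, gripper open.
Joint ranges: [-2.63, 2.63], [-0.92, 2.1], [0.06, 2.66], [-1.3, 4.44], [0, 2.69], [-3.02, 3.02]. Speed limits (rad/s): [2.22, 2.22, 2.79, 3.14, 3.14, 3.14].

### API

Orientations are given as a rotation vector (axis times angle).
In Python, from cell import sensors, viewer, job, finder, bot gives the robot as it stands. The module is installed in compiled form; this text tells all that it offers.
- The arm moves only by the shell command python3 -m jog 'ROWS'. ROWS is JSON, a list of rows, each a list of 5 numbers: the shift along the tool's x, y, z in cm, then the turn about the tool's z in degrees, then the closure in counts, from 0 (fully open) to 255 (shut). In form: [[dx, dy, dz, turn, hand], ...]. A call has 1 to 8 rows; each row shifts and turns the commanded pose from where the row before left it, along the tool's axes as they then stand; what a row does not reach is not made up. A row lasts 1/12 s, in which the tool goes at most 41.7 mm and 7.16 degrees, less where a joint would pass 70% of its speed; a pose out of reach is approached as far as the arm can. A call with a gripper value outside its range is refused whole. The fingers move at their own pace and stop on an object; the grip force is fixed at half the most. Time passes only in rows, so rows that do not move let the fingers close. It gives the time, the measured TCP pose, the force, the opening and the grip force at its end, in the units of the state.
- sensors.observe(): the state, without advancing time (a new reading comes with each control period).
- viewer.grab_frame(name): name is "scene" or "top" or "wrist"; returns (picture, depth): 480x640x3 uint8, red, green, blue; 480x640 float32, m along the optical axis (not along the pixel's ray), 0 where there is no reading.
- viewer.get_calibration(name): a dict with "K" (3x3 intrinsics, pixels), "R" (3x3) and "t" (3): a world point X has camera coordinates R X + t. Camera axes: x right, y down, z forward; pixel columns grow to the right and rows downward; lengths in m; the calibration is good to about 2 mm. A picture is of the moment at which its call begins: read the wrist's pose just before it. get_calibration takes no time and is no camera call; for the wrist camera it gives the pose at the moment of the call.
- job.job_done(): hands the job in; it is judged then, once.
Trained networks look in the newest picture that a camera, given by its name, has taken for a name from the list of things; names that differ only in an ending like _2 or _b are one class to them, and where a whole thing is asked for, a point or a joint stands for the part that bears it (a point fixed in the world has none). Each returns a list of dicts, best first, with "confidence" (0 to 1); they miss things now and then, are a little off and sometimes report something else, mostly with a low value. They report only what shows in the picture. A call takes as long as a camera call.
- finder.silhouettes(camera, label): "mask" (480x640 bool, what is visible of it) and "pixel" ([column, row] in pixels, amid what is visible of it).
- finder.landmark_of(camera, label): "pixel" ([column, row] in pixels: a listed point, or the origin of a listed thing).
The state is a dict: "time": time; "joint_positions": joint angles; "dq": joint speeds; "joint_efforts": joint torques, N m; "tool_pos": TCP position; "orientation": TCP orientation; "ft_force": force on the tool from outside, world axes, zero at the start; "moment": the same for the moment, N m; "gripper_width": opening from 0.0 (shut) to 1.0 (fully open); "finger_force": force on a finger pad.
Only numpy, scipy, OpenCV 4.12 (cv2) and the standard library are available. Lean on these libraries where they do the work, as an engineer would, in place of code of your own. Each camera call takes 0.05 s, during which the arm holds its last target. There are 200 camera calls.

### The job

The cup-label printer stands open for a new, wide roll: turn its roll-width dial until the pointer stands on the long line, and let go of it. Then take the roll guide by its tab, pull it out against its spring until its pointer stands at the long line of the ruler, and finish still holding it there, so that I can drop the roll in. Leave everything else on the counter where it is.

Things in the scene. Friction and masses are not known exactly. Their poses are not given: they have to be found in the camera images.
- printer: Desktop label printer, grey, fixed to the counter, 220 mm wide (own x) by 270 mm deep (own y). Origin: centre of its underside, on the counter. Its front and the flat deck with the dial (y -135 to -45 mm, deck at z = 105 mm) lie at its own -y end; the open lid stands at its +y end, from y = 130 mm on, leaning outward, 255 mm high. Its -x side is turned to the robot within 0.4 rad.
- bay_middle (a point): Point on the floor of the open roll bay, midway between the two roll guides, printer frame (0, 40, 20) mm. The bay (y -29 to 128 mm) has side walls 85 mm high. The guides are upright white round flanges, 90 mm across, 6 mm thick, square to the printer's x, tops 120 mm above the counter, facing each other 22 mm apart at rest, with a hub on each inner face.
- width_dial (a joint): Angle of the roll-width dial about its upright axis, rad, growing counter-clockwise seen from above. 0: pointer on the long line of its scale, pointing straight to the printer's front (own -y). It starts between -1.4 and -0.6; stops at -1.6 and 0.5. Friction about 0.05 N m, stays where it is left.
- dial_grip (a point): On the dial's axis, at grip height; printer frame (-45, -90, 121) mm. Black knob: skirt 44 mm across, 6 mm high, on it a bar 12 mm thick, 40 mm long, 20 mm high, top 131 mm above the counter. The bar runs along the pointer; its pointed end, with a white line, is the pointer. Of six lines on the deck around it five are short (6 mm), one long and broad (14 by 3 mm). No raised parts within 40 mm.
- roll_guide (a joint): How far the roll guide on the printer's -x side is pulled out, m, along the printer's own -x. 0: at rest, where its spring (3.2 N at rest, 6.7 N at the mark) returns it when let go; 0.044: pointer at the ruler's long line; 0.054: end stop. The other guide is geared to it and moves out as far to +x.
- tab_grip (a point): Middle of the roll guide's upright pull tab, 15 mm below the tab's top; moves with the guide; printer frame (-17, 40, 140) mm at rest. The tab is 12 mm thick along the pull (printer x), 26 mm long (printer y), top 155 mm above the counter, 35 mm clear above the guide's flange. Only this guide has a tab: above 120 mm the space between the guides and over the other one is free.
- guide_pointer (a point): Tip line of the thin pointer arm at the foot of the roll guide, over the ruler; it moves with the guide; printer frame (-14, -36, 90) mm at rest.
- wide_mark (a point): Middle of the long line (16 by 3 mm) right across the white ruler strip between the deck and the roll bay, fixed; printer frame (-58, -37, 84) mm. The other ruler lines are thin and short (5 mm), every 10 mm. The pointer passes 2 mm above the ruler.
- label_roll: New roll of labels, paper, 100 mm diameter, 100 mm high, standing on end beside the printer's front. Origin: centre of its underside. To be left alone.
- empty_core: Empty cardboard core, 42 mm diameter, 100 mm high, standing at the far (+x) side of the printer. Origin: centre of its underside. To be left alone.
- pitcher: Steel milk pitcher with a handle, 84 mm diameter, 105 mm high. Origin: centre of its underside. To be left alone.
- tamper: Coffee tamper, 58 mm diameter, 76 mm high. Origin: centre of its underside. To be left alone.
- milk_carton: Milk carton, 70 by 70 by 219 mm. Origin: centre of its underside. To be left alone.
- cup_stack: Stack of paper cups, 80 mm diameter, 150 mm high. Origin: centre of its underside. To be left alone.
- portafilter: Portafilter lying flat: steel basket 72 mm in diameter, 34 mm high, black handle reaching 180 mm to its own -x. Origin: under the basket's centre. To be left alone.

How it is judged:
On the way, in this order (a step that is already met when the one before it is completed fails the run):
1. the roll-width dial points to the long line and has been let go, the guide still at rest (value of joint width_dial between -0.12 and 0.12 rad and contact force between each of the arm, the fingers and width_dial below 0.1 N and value of joint roll_guide below 0.01 m), for 0.2 s.
2. the guide is held at the ruler's long line (value of joint roll_guide between 0.04 and 0.048 m and contact force between the fingers and roll_guide above 1.5 N), for 0.5 s.
At the end, for the whole second after the job is handed in: The fingers hold the roll guide still, within 4 mm of the ruler's long line (0.040 to 0.048 m), pressing on it with more than 1.5 N; the dial, let go, stands within 0.12 rad of its long line; nothing else on the counter has been moved by more than 20 mm (all of step 2 and velocity of joint roll_guide between -0.01 and 0.01 m/s and value of joint width_dial between -0.12 and 0.12 rad and contact force between the fingers and width_dial below 0.1 N); the arm keeps its last pose, push and grip.
It fails at once if something else on the counter (roll, core, pitcher, tamper, carton, cups or portafilter) is moved by more than 20 mm (distance of any of label_roll, empty_core, pitcher, tamper, milk_carton, cup_stack, portafilter from where it was at the start of the episode above 0.02 m).
It also fails if it takes over 51 s, if anything falls off the work surface, if the arm or the gripper's body presses on something with over 40 N, if the wrist force passes 120 N, or if a joint passes its speed limit or range.

## Working session

There is one attempt and no reset: what is moved stays moved. The work goes in short steps, Python scripts to look and compute and a shell command to move; the robot and the scene stay as the last step left them, time stands still between calls to the robot, and variables do not carry over. Pictures are saved under pics/ and viewed, at most 10 in all, crops included, and the job is handed in when it is done.

```bash
mkdir -p pics; cat > h.py <<'E'
import numpy as np, cv2
from cell import sensors, viewer, job, finder, bot
from scipy.spatial.transform import Rotation as Rn
def ray(cal,px):
    d=np.linalg.inv(cal["K"])@[px[0],px[1],1.]; return -cal["R"].T@cal["t"], cal["R"].T@d
def at_z(cal,px,z):
    o,d=ray(cal,px); return o+d*(z-o[2])/d[2]
def at_depth(cal,px,dep):
    o,d=ray(cal,px); return o+d*dep[int(px[1]),int(px[0])]
def proj(cal,X):
    c=cal["R"]@np.array(X)+cal["t"]; p=cal["K"]@c; return p[:2]/p[2]
def grab(cam,save=None):
    cal=viewer.get_calibration(cam); p,d=viewer.grab_frame(cam)
    if save: cv2.imwrite("pics/"+save,p[:,:,::-1])
    return cal,p,d
E
python3 - <<'E'
from h import *
np.set_printoptions(precision=4,suppress=True)
s=sensors.observe(); print(s, bot.tcp_to_tips)
Z={"dial_grip":.121,"tab_grip":.14,"guide_pointer":.09,"wide_mark":.084,"bay_middle":.02,"printer":0}
for c in("top","scene"):
    cal,p,d=grab(c,c+"0.png")
    print(c, -cal["R"].T@cal["t"])
    for n,z in Z.items():
        r=finder.landmark_of(c,n)
        for q in r[:2]: print(n,round(q["confidence"],2),np.array(q["pixel"]),at_z(cal,q["pixel"],z),at_depth(cal,q["pixel"],d))
E
```

```text
{'time': 0.0, 'joint_positions': array([ 1.1646,  0.3536,  1.6341, -0.    ,  1.1552, -0.0024]), 'dq': array([-0.0012, -0.0013, -0.0012, -0.0022, -0.0007, -0.0016]), 'joint_efforts': array([ -0.0025, -60.5258, -34.2065,  -0.0002,   0.0095,   0.    ]), 'tool_pos': array([0.2454, 0.5743, 0.2101]), 'orientation': array([-0.6299, -3.0775,  0.0021]), 'ft_force': array([-0.3004, -0.0711, -0.2375]), 'moment': array([-0.0079, -0.0111, -0.05  ]), 'finger_force': 0.0, 'gripper_width': 1.0017343015761868} 0.019
top [ 0.3203 -0.0091  1.4286]
dial_grip 0.62 [356.6 244.7] [ 0.5017 -0.1308  0.121 ] [ 0.5006 -0.13    0.1295]
dial_grip 0.27 [313.7 234. ] [ 0.5326 -0.0034  0.121 ] [ 0.5435 -0.0031  0.0537]
tab_grip 0.72 [315.2 229.1] [ 0.5441 -0.0077  0.14  ] [ 0.5426 -0.0077  0.1487]
guide_pointer 0.62 [340.5 229.5] [ 0.5523 -0.0848  0.09  ] [ 0.5538 -0.0852  0.0818]
wide_mark 0.92 [341.9 248.9] [ 0.4935 -0.0895  0.084 ] [ 0.4933 -0.0894  0.0859]
wide_mark 0.38 [314.4 232.3] [ 0.5439 -0.0053  0.084 ] [ 0.5398 -0.0053  0.1089]
bay_middle 0.83 [312.7 232. ] [0.5555 0.0004 0.02  ] [0.5471 0.     0.0703]
printer 0.63 [328.6 231.5] [ 0.561  -0.0512  0.    ] [ 0.5446 -0.0483  0.0969]
scene [ 1.2799 -0.6284  0.7626]
dial_grip 0.74 [271.7 263.4] [ 0.5252 -0.1383  0.121 ] [ 0.5147 -0.1315  0.1121]
dial_grip 0.54 [463.4 245.4] [0.7551 0.2867 0.121 ] [0.6855 0.408  0.0359]
tab_grip 0.96 [321.3 241.6] [ 0.5459 -0.0049  0.14  ] [ 0.5529 -0.0109  0.146 ]
guide_pointer 0.88 [295.5 266.5] [ 0.5349 -0.076   0.09  ] [ 0.46   -0.0205  0.0224]
wide_mark 0.84 [289.5 263.1] [ 0.5076 -0.0743  0.084 ] [ 0.5287 -0.0894  0.1025]
wide_mark 0.51 [237.5 339.6] [ 0.6568 -0.3129  0.084 ] [ 0.6236 -0.2961  0.0479]
printer 0.88 [310.8 293.2] [ 0.5522 -0.0409  0.    ] [ 0.6517 -0.1213  0.1043]
printer 0.56 [459.8 248.3] [0.6591 0.4376 0.    ] [0.6755 0.4095 0.0201]
```

```bash
python3 - <<'E'
import cv2
p=cv2.imread("pics/top0.png"); c=p[160:300,240:440]; cv2.imwrite("pics/v1.png",cv2.resize(c,(800,560),interpolation=cv2.INTER_CUBIC))
E
```

```text
(no output)
```

View pics/v1.png

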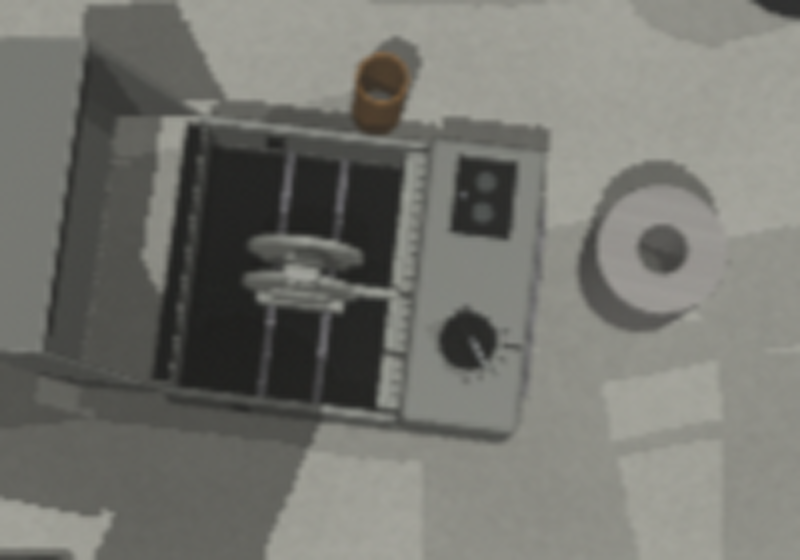

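View pics/scene0.png

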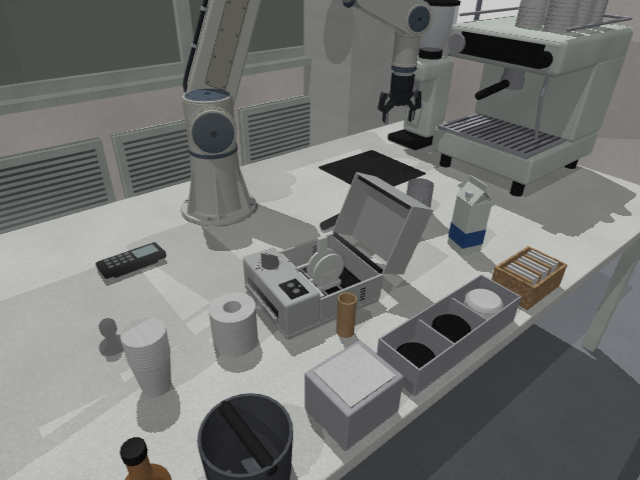

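The top view shows the dial at about (357,245), with its pointer down-right of the long line (about -0.9 rad). The tab is near (315,230) and the wide mark near (339,248). The printer's yaw is about -0.12. I'll rise above the lid and move over.

```bash
python3 -m jog '[[0,0,-4,0,0],[0,0,-4,0,0],[0,0,-4,0,0],[-2.8,-3,0,0,0],[-2.8,-3,0,0,0],[-2.8,-3,0,0,0],[-2.8,-3,0,0,0],[-2.8,-3,0,0,0]]'
python3 -m jog '[[-2.8,-3,0,0,0],[-2.8,-3,0,0,0],[-2.8,-3,0,0,0],[-2.8,-3,0,0,0],[-2.8,-3,0,0,0],[-2.8,-3,0,0,0],[-2.8,-3,0,0,0],[-2.8,-3,0,0,0]]'
python3 -m jog '[[-2.8,-3,0,0,0],[-2.8,-3,0,0,0],[-2.8,-3,0,0,0],[-2.8,-3,0,0,0],[-2.8,-3,0,0,0],[0,0,0,7.1,0],[0,0,0,7.1,0],[0,0,0,7.1,0]]'
python3 -m jog '[[0,0,0,7.1,0],[0,0,0,7.1,0],[0,0,0,7.1,0],[0,0,0,7.1,0],[0,0,0,7.1,0],[0,0,0,7.1,0],[0,0,0,7.1,0],[0,0,0,7.1,0]]'
python3 -m jog '[[0,0,0,7.1,0],[0,0,0,7.1,0],[0,0,0,7.1,0],[0,0,0,7.1,0],[0,0,0,7.1,0],[0,0,0,0,0],[0,0,0,0,0]]'
python3 - <<'E'
from h import *
np.set_printoptions(precision=4,suppress=True)
s=sensors.observe(); print(s["time"],s["tool_pos"],s["joint_positions"]); R=Rn.from_rotvec(s["orientation"]).as_matrix(); print(R)
cal,p,d=grab("wrist","v3.png"); print(-cal["R"].T@cal["t"])
for n,z in {"dial_grip":.121,"tab_grip":.14,"guide_pointer":.09,"wide_mark":.084}.items():
    for q in finder.landmark_of("wrist",n)[:2]: print(n,round(q["confidence"],2),np.array(q["pixel"]),at_z(cal,q["pixel"],z))
E
```

```text
time: 1.37
tool_pos: [0.3155, 0.38, 0.3309]
orientation: [0.629, 3.078, 0.001]
ft_force: [0.8, 0.1, 1.5]
gripper_width: 1.001
finger_force: 0.0
time: 2.03
tool_pos: [0.4272, 0.0711, 0.3312]
orientation: [0.63, 3.077, 0.001]
ft_force: [0.2, 0.9, 0.1]
gripper_width: 1.001
finger_force: 0.0
time: 2.7
tool_pos: [0.4968, -0.1209, 0.3305]
orientation: [-1.199, -2.903, 0.0]
ft_force: [-0.5, -0.5, 0.0]
gripper_width: 0.997
finger_force: 0.0
time: 3.37
tool_pos: [0.4968, -0.1199, 0.3309]
orientation: [2.434, 1.986, 0.0]
ft_force: [0.1, -0.1, 0.1]
gripper_width: 1.0
finger_force: 0.0
time: 3.95
tool_pos: [0.4968, -0.1198, 0.3309]
orientation: [2.918, 1.164, 0.0]
ft_force: [0.2, -0.2, -0.2]
gripper_width: 0.998
finger_force: 0.0
3.95 [ 0.4968 -0.1198  0.3309] [-0.2396  0.0739  1.7201  0.      1.3474  0.5721]
[[ 0.7255  0.6882  0.0001]
 [ 0.6882 -0.7255 -0.    ]
 [ 0.0001  0.0001 -1.    ]]
[ 0.5574 -0.0618  0.4935]
dial_grip 0.86 [324.4 206.2] [ 0.5021 -0.1329  0.121 ]
tab_grip 0.77 [250.7  70.8] [ 0.5453 -0.0051  0.14  ]
guide_pointer 0.57 [312.  138.3] [ 0.5387 -0.0817  0.09  ]
wide_mark 0.71 [281.5 168.2] [ 0.4949 -0.0796  0.084 ]
```

View pics/v3.png

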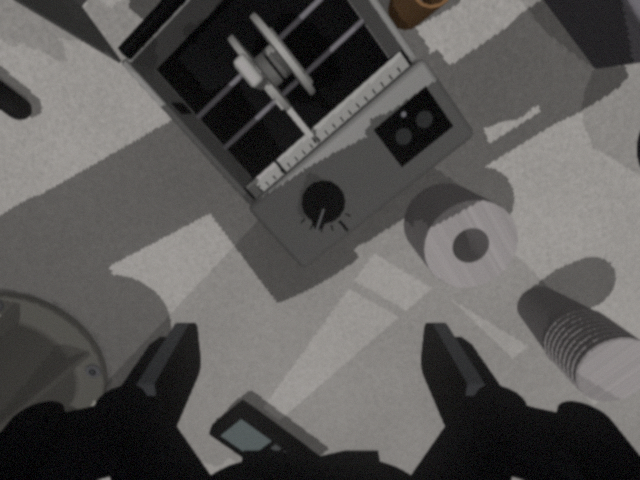

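The wrist picture shows the dial at (323,202), its white line running towards (319,226), the long line at about (343,225), and the ruler's long mark at (281,168). I'll enlarge it for the pointer angle.

```bash
python3 - <<'E'
import cv2
p=cv2.imread("pics/v3.png"); c=p[120:250,230:400]; cv2.imwrite("pics/v4.png",cv2.resize(c,(765,585),interpolation=cv2.INTER_CUBIC))
E
```

```text
(no output)
```

View pics/v4.png

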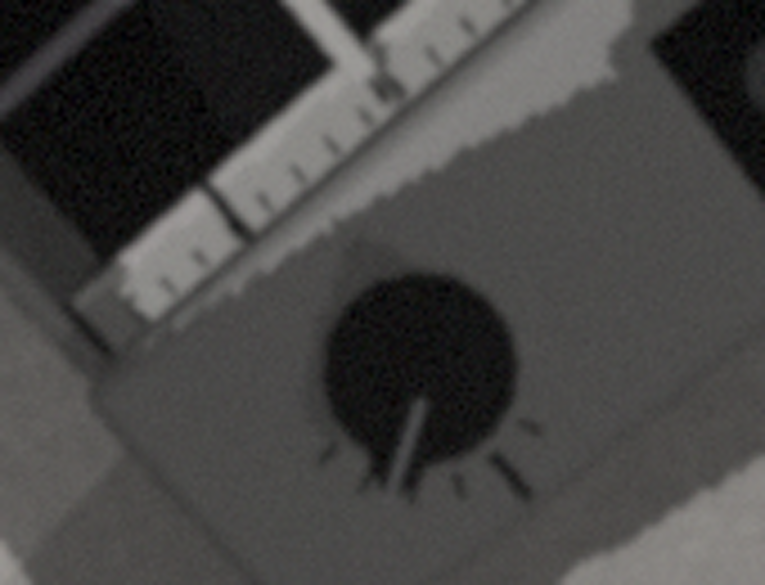

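The enlargement (4.5x) shows the white line from (421,400) to (393,492), the long line from (494,458) to (528,497), and the ruler mark from (205,183) to (250,237).

```bash
python3 - <<'E'
from h import *
np.set_printoptions(precision=4,suppress=True)
cal=viewer.get_calibration("wrist")
W=lambda u,v,z: at_z(cal,(230+u/4.5,120+v/4.5),z)
a,b=W(421,400,.131),W(393,492,.131); c,e=W(494,458,.105),W(528,497,.105)
m1,m2=W(205,183,.084),W(250,237,.084)
f=lambda v: np.arctan2(v[1],v[0])
print("pointer",a,b,f(b-a),"line",c,e,f(e-c),"mark",m1,m2,f(m2-m1))
print("skirt-centre est", c+0, e)
# rigid fit of printer from points
P=np.array([[-45,-90],[-17,40],[-58,-37]])/1e3
Wd=np.array([[.5021,-.1329],[.5450,-.0053],((m1+m2)/2)[:2]])
Pc,Wc=P-P.mean(0),Wd-Wd.mean(0)
y=np.arctan2((Pc[:,0]*Wc[:,1]-Pc[:,1]*Wc[:,0]).sum(),(Pc*Wc).sum())
Rm=np.array([[np.cos(y),-np.sin(y)],[np.sin(y),np.cos(y)]]); t=Wd.mean(0)-Rm@P.mean(0)
print("yaw",y,t,"res",P@Rm.T+t-Wd)
print("dial",Rm@P[0]+t,"tab",Rm@P[1]+t)
E
```

```text
pointer [ 0.5011 -0.1323  0.131 ] [ 0.4824 -0.142   0.131 ] -2.6634867203093013 line [ 0.4988 -0.1589  0.105 ] [ 0.4975 -0.1712  0.105 ] -1.671814895324533 mark [ 0.4965 -0.07    0.084 ] [ 0.4945 -0.0858  0.084 ] -1.700053661673974
skirt-centre est [ 0.4988 -0.1589  0.105 ] [ 0.4975 -0.1712  0.105 ]
yaw -0.11228533342824339 [ 0.5572 -0.0477] res [[ 0.0003  0.0008]
 [-0.0002 -0.0007]
 [-0.0001 -0.0001]]
dial [ 0.5024 -0.1321] tab [ 0.5448 -0.006 ]
```

```bash
python3 -m jog '[[-0.44,1.28,0,0,0],[0,0,0,5.4,0],[0,0,0,5.4,0],[0,0,0,5.4,0],[0,0,4,0,0],[0,0,4,0,0],[0,0,4,0,60],[0,0,0,0,60]]'
python3 -m jog '[[0,0,3,0,60],[0,0,2.7,0,60],[0,0,1,0,60],[0,0,1,0,60],[0,0,0,0,60],[0,0,0,0,60]]'
python3 - <<'E'
from h import *
grab("wrist","v5.png")
E
```

```text
time: 4.87
tool_pos: [0.4981, -0.1316, 0.2041]
orientation: [-3.049, -0.735, 0.015]
ft_force: [-1.9, 1.3, -1.1]
gripper_width: 0.768
finger_force: 0.0
time: 5.37
tool_pos: [0.5033, -0.1325, 0.135]
orientation: [3.054, 0.735, 0.001]
ft_force: [-0.8, 0.4, 1.2]
gripper_width: 0.768
finger_force: 0.0
```

View pics/v5.png

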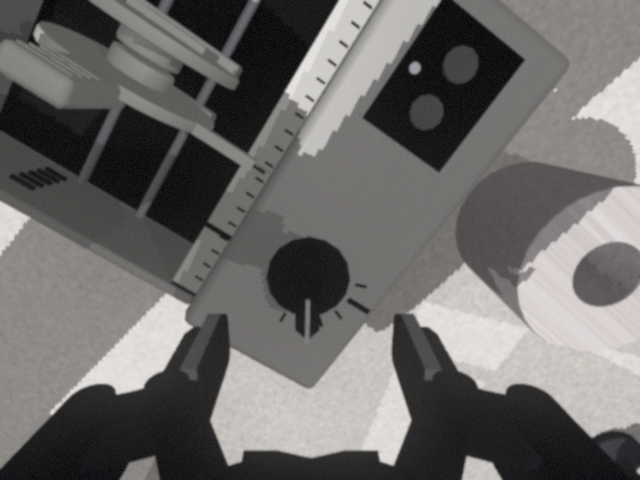

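The bar runs vertically in the image at column 307, between the pads (midpoint about 311), so it is well aligned. I'll close on it.

```bash
python3 -m jog '[[0,0,0,0,255],[0,0,0,0,255],[0,0,0,0,255],[0,0,0,0,255],[0,0,0,0,255],[0,0,0,0,255],[0,0,0,0,255],[0,0,0,0,255]]'
```

```text
time: 6.08
tool_pos: [0.5024, -0.1322, 0.1338]
orientation: [-3.054, -0.735, 0.0]
ft_force: [-0.8, -0.7, -0.3]
gripper_width: 0.003
finger_force: 0.0
```

The gripper shut on nothing (0.003). I'll check where the TCP and dial project.

```bash
python3 - <<'E'
from h import *
np.set_printoptions(precision=4,suppress=True)
s=sensors.observe(); print(s["tool_pos"],s["gripper_width"])
cal,p,d=grab("wrist","v6.png"); print("cam",-cal["R"].T@cal["t"])
R=Rn.from_rotvec(s["orientation"]).as_matrix()
print("tcp",proj(cal,s["tool_pos"]),"tips",proj(cal,s["tool_pos"]+R[:,2]*.019))
q=finder.landmark_of("wrist","dial_grip")
for k in q[:2]: print(k, at_z(cal,k["pixel"],.121), at_depth(cal,k["pixel"],d))
for r in range(200,420,15): print(r,d[r,307],at_depth(cal,(307,r),d))
E
```

```text
[ 0.5024 -0.1322  0.1338] 0.0025206293284210247
cam [ 0.5769 -0.0938  0.2964]
tcp [311.1138 300.9849] tips [311.0415 283.7054]
{'pixel': [312.2, 287.0], 'confidence': 0.71} [ 0.5036 -0.1322  0.121 ] [ 0.5076 -0.1301  0.1304]
200 0.19463488 [ 0.5382 -0.1117  0.1051]
215 0.19688182 [ 0.5314 -0.1151  0.1054]
230 0.19895907 [ 0.5245 -0.1186  0.1059]
245 0.19378655 [ 0.5196 -0.1212  0.1133]
260 0.1788439 [ 0.5182 -0.122   0.1297]
275 0.17984197 [ 0.5121 -0.1251  0.131 ]
290 0.18288504 [ 0.5051 -0.1287  0.1305]
305 0.1843637 [ 0.4986 -0.132   0.1315]
320 0.1451818 [ 0.5106 -0.1263  0.1683]
335 0.13469139 [ 0.511  -0.1261  0.1793]
350 0.12677525 [ 0.5108 -0.1263  0.1878]
365 0.12467543 [ 0.5079 -0.1278  0.1911]
380 0.12567975 [ 0.5032 -0.1302  0.1919]
395 0.12797625 [ 0.4978 -0.1329  0.1916]
410 0.1310783 [ 0.4916 -0.136   0.1907]
```

View pics/v6.png

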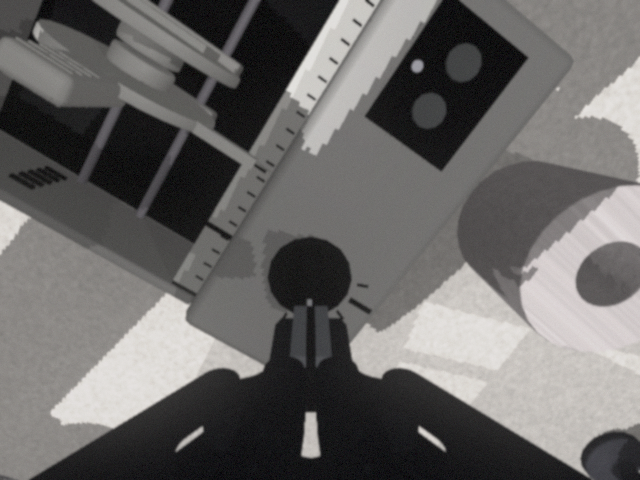

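```bash
python3 - <<'E'
from h import *
np.set_printoptions(precision=4,suppress=True)
cal,p,d=grab("wrist")
for c in (299,324):
  for r in range(296,350,6): print(c,r,at_depth(cal,(c,r),d))
s=sensors.observe(); print(s["joint_positions"],s["ft_force"],s["moment"])
E
```

```text
299 296 [ 0.5005 -0.1268  0.1301]
299 302 [ 0.4975 -0.1283  0.1297]
299 308 [ 0.5096 -0.1232  0.1601]
299 314 [ 0.5093 -0.1234  0.1641]
299 320 [ 0.5098 -0.1234  0.1694]
299 326 [ 0.5095 -0.1236  0.1729]
299 332 [ 0.5093 -0.1238  0.1765]
299 338 [ 0.5106 -0.1234  0.1825]
299 344 [ 0.5099 -0.1238  0.1849]
324 296 [ 0.4973 -0.1425  0.1103]
324 302 [ 0.4945 -0.144   0.1108]
324 308 [ 0.5139 -0.1319  0.1598]
324 314 [ 0.5136 -0.1319  0.164 ]
324 320 [ 0.514  -0.1315  0.1695]
324 326 [ 0.5134 -0.1317  0.1727]
324 332 [ 0.5136 -0.1315  0.1771]
324 338 [ 0.5137 -0.1312  0.1813]
324 344 [ 0.5142 -0.1308  0.1859]
[-0.2602  0.2827  1.9295 -0.      0.9296  0.8383] [-0.7827 -0.0185  0.9453] [-0.0233 -0.0282  0.0164]
```

Wrist depth puts the actual fingertips at z ≈ 0.157, about 42 mm higher than the reported pose implies. The knob (0.131) and deck (0.105) read correctly in the same image. I'll reopen and go down in stages, watching the force.

```bash
python3 -m jog '[[0,0,0,0,60],[0,0,0,0,60],[0,0,0,0,60],[0,0,0,0,60],[0,0,0.5,0,60],[0,0,0.5,0,60],[0,0,0.5,0,60],[0,0,0,0,60]]'
python3 - <<'E'
from h import *
np.set_printoptions(precision=4,suppress=True)
s=sensors.observe(); print(s["tool_pos"],s["ft_force"],s["gripper_width"])
cal,p,d=grab("wrist"); print("cam",-cal["R"].T@cal["t"])
for px in ((307,275),(240,260)): print("knob/deck",at_depth(cal,px,d))
for c in (205,212,218,222,400,405,412):
  for r in range(300,350,8): 
    X=at_depth(cal,(c,r),d)
    if X[2]>.115: print(c,r,X); break
cal,p,d=grab("scene"); 
q=finder.silhouettes("scene","width_dial"); print([ (k["pixel"],k["confidence"]) for k in q[:1]])
u,v=proj(cal,s["tool_pos"]).astype(int); print(u,v)
c=p[v-50:v+40,u-60:u+60,::-1]; cv2.imwrite("pics/v7.png",cv2.resize(c,(800,600),interpolation=cv2.INTER_CUBIC))
E
```

```text
time: 6.9
tool_pos: [0.5016, -0.132, 0.1175]
orientation: [-3.053, -0.735, 0.003]
ft_force: [-0.4, 0.0, 0.8]
gripper_width: 0.765
finger_force: 0.0
[ 0.5016 -0.132   0.1175] [-0.373   0.0004  0.7777] 0.764908675883164
cam [ 0.5763 -0.0937  0.2799]
knob/deck [ 0.5178 -0.1218  0.1313]
knob/deck [ 0.4995 -0.0946  0.1043]
205 324 [ 0.4934 -0.093   0.1556]
212 316 [ 0.494 -0.094  0.15 ]
218 316 [ 0.4946 -0.0961  0.1492]
222 316 [ 0.4952 -0.0974  0.1491]
400 316 [ 0.5259 -0.1572  0.1493]
405 316 [ 0.5269 -0.1587  0.1498]
412 316 [ 0.5279 -0.1613  0.1493]
[([149.7, 354.6], 0.65)]
268 259
```

View pics/v7.png

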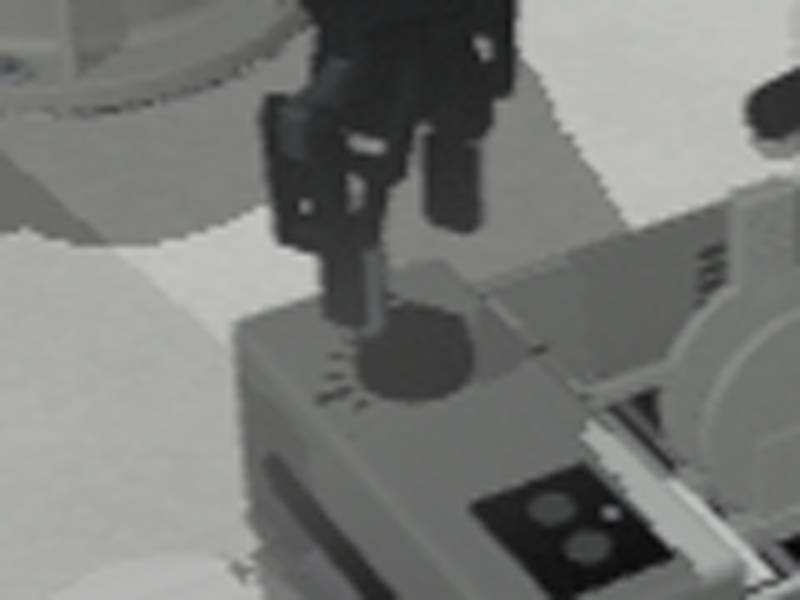

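The scene view confirms that the fingertips (around (350,325) in the crop) are still above the knob, and the sideways position agrees. I'll go down the remaining 2.6 cm or so and close.

```bash
python3 -m jog '[[0,0,0.6,0,60],[0,0,0.5,0,60],[0,0,0.5,0,60],[0,0,0.5,0,60],[0,0,0.4,0,60],[0,0,0,0,60]]'
python3 -m jog '[[0,0,0,0,255],[0,0,0,0,255],[0,0,0,0,255],[0,0,0,0,255],[0,0,0,0,255],[0,0,0,0,255],[0,0,0,0,255]]'
```

```text
time: 7.55
tool_pos: [0.5018, -0.132, 0.0927]
orientation: [-3.054, -0.735, 0.002]
ft_force: [-0.3, 0.1, 0.5]
gripper_width: 0.761
finger_force: 0.0
time: 8.13
tool_pos: [0.5022, -0.1317, 0.0942]
orientation: [-3.054, -0.734, 0.0]
ft_force: [-2.3, 4.1, 6.3]
gripper_width: 0.123
finger_force: 58.9
```

Gripped. Now I'll turn the dial by -56°.

```bash
python3 -m jog '[[0,0,0,-5,255],[0,0,0,-7,255],[0,0,0,-7,255],[0,0,0,-7,255],[0,0,0,-7,255],[0,0,0,-7,255],[0,0,0,-7,255],[0,0,0,-7,255]]'
python3 -m jog '[[0,0,0,-2,255],[0,0,0,0,255],[0,0,0,0,255]]'
python3 -c "
from h import *
s=sensors.observe();R=Rn.from_rotvec(s['orientation']).as_matrix();print(s['tool_pos'],s['moment'],R[:,1],np.arctan2(R[1,1],R[0,1])+0.112)"
```

```text
time: 8.8
tool_pos: [0.5032, -0.1324, 0.0943]
orientation: [2.381, 2.048, 0.002]
ft_force: [1.7, -0.2, 0.6]
gripper_width: 0.122
finger_force: 58.5
time: 9.05
tool_pos: [0.5033, -0.1324, 0.0943]
orientation: [2.352, 2.08, 0.002]
ft_force: [2.5, 0.5, 2.2]
gripper_width: 0.126
finger_force: 58.7
[ 0.50325476 -0.13237325  0.09430128] [-0.00250674 -0.3614338   0.03552399] [ 0.99248156 -0.12238178  0.00174857] -0.010689538982689248
```

The jaws are now square to the printer's x within 0.01 rad. I'll let go, rise and check from the wrist.

```bash
python3 -m jog '[[0,0,0,0,60],[0,0,0,0,60],[0,0,0,0,60],[0,0,0,0,60],[0,0,-2,0,60],[0,0,-4,0,60],[0,0,-4,0,60],[0,0,-4,0,60]]'
python3 -m jog '[[0,0,0,0,60],[0,0,0,0,60],[0,0,0,0,60]]'
python3 - <<'E'
from h import *
np.set_printoptions(precision=4,suppress=True)
s=sensors.observe(); R=Rn.from_rotvec(s["orientation"]).as_matrix(); print(s["tool_pos"],R)
cal,p,d=grab("wrist","w8.png"); print("cam",-cal["R"].T@cal["t"])
for n,z in {"dial_grip":.121,"tab_grip":.14,"guide_pointer":.09,"wide_mark":.084}.items():
    for q in finder.landmark_of("wrist",n)[:1]: print(n,round(q["confidence"],2),np.array(q["pixel"]),at_z(cal,q["pixel"],z))
u,v=proj(cal,[.5024,-.1321,.131]).astype(int);print(u,v)
u=max(u,80);v=max(60,v);c=p[v-60:v+60,u-80:u+80,::-1]; cv2.imwrite("pics/v8.png",cv2.resize(c,(800,600),interpolation=cv2.INTER_CUBIC))
E
```

```text
time: 9.72
tool_pos: [0.5016, -0.132, 0.2351]
orientation: [-2.351, -2.082, 0.001]
ft_force: [0.9, -1.4, -0.4]
gripper_width: 0.764
finger_force: 0.0
time: 9.97
tool_pos: [0.5019, -0.1321, 0.2334]
orientation: [-2.352, -2.082, 0.0]
ft_force: [0.0, 0.7, -0.8]
gripper_width: 0.761
finger_force: 0.0
[ 0.5019 -0.1321  0.2334] [[ 0.121   0.9927 -0.0005]
 [ 0.9927 -0.121   0.0001]
 [ 0.0001 -0.0005 -1.    ]]
cam [ 0.5117 -0.0485  0.396 ]
dial_grip 0.93 [314.3 230.9] [ 0.5038 -0.1322  0.121 ]
tab_grip 0.94 [362.2  22.5] [ 0.5468 -0.0048  0.14  ]
guide_pointer 0.88 [352.1 152.2] [ 0.5391 -0.0827  0.09  ]
wide_mark 0.75 [295.5 151.9] [ 0.4958 -0.0778  0.084 ]
312 235
```

View pics/v8.png

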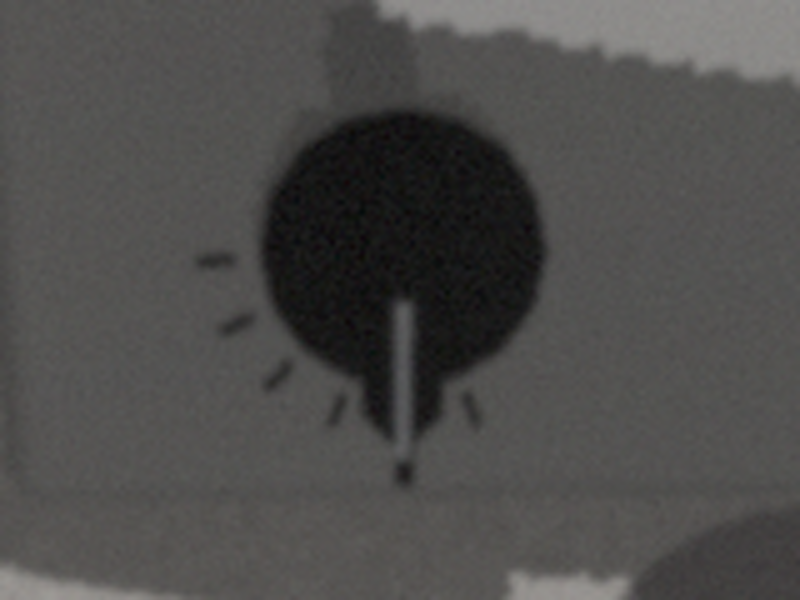

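The pointer stands on the long line: the white line and the long mark are both at column 403. Next is the tab at about (0.5455, -0.0055).

```bash
python3 -m jog '[[3.27,0.7,0,0,60],[3.27,0.7,0,0,60],[3.27,0.7,0,0,60],[3.27,0.7,0,0,60],[0,0,3,0,60],[0,0,3,0,60],[0,0,2,0,60],[0,0,0,0,60]]'
python3 -m jog '[[0,0,2,0,60],[0,0,2,0,60],[0,0,0.9,0,60],[0,0,0,0,60],[0,0,0,0,60]]'
python3 -m jog '[[0,0,0,0,255],[0,0,0,0,255],[0,0,0,0,255],[0,0,0,0,255],[0,0,0,0,255],[0,0,0,0,255],[0,0,0,0,255],[0,0,0,0,255]]'
```

```text
time: 10.88
tool_pos: [0.5426, -0.0054, 0.149]
orientation: [-2.347, -2.08, 0.01]
ft_force: [-0.4, -0.7, 0.1]
gripper_width: 0.759
finger_force: 0.0
time: 11.3
tool_pos: [0.5462, -0.0059, 0.1053]
orientation: [-2.352, -2.083, 0.0]
ft_force: [0.7, -0.2, 0.2]
gripper_width: 0.763
finger_force: 0.0
time: 11.97
tool_pos: [0.5457, -0.0057, 0.1056]
orientation: [-2.351, -2.084, 0.001]
ft_force: [-3.8, 1.1, 7.5]
gripper_width: 0.126
finger_force: 58.8
```

```bash
python3 -m jog '[[0,-0.8,0,0,255],[0,-0.8,0,0,255],[0,-0.8,0,0,255],[0,-0.8,0,0,255],[0,-0.7,0,0,255],[0,-0.5,0,0,255],[0,0,0,0,255],[0,0,0,0,255]]'
python3 - <<'E'
from h import *
np.set_printoptions(precision=4,suppress=True)
s=sensors.observe(); print(s["tool_pos"])
for c in("wrist","top"):
    cal,p,d=grab(c,c+"9.png")
    for n,z in {"guide_pointer":.09,"wide_mark":.084,"tab_grip":.14}.items():
        for q in finder.landmark_of(c,n)[:1]: print(c,n,round(q["confidence"],2),np.array(q["pixel"]),at_z(cal,q["pixel"],z))
    if c=="wrist":
        u,v=proj(cal,[.4955,-.078,.084]).astype(int);print(u,v)
        u=np.clip(u,80,560);v=np.clip(v,60,420);k=p[v-60:v+60,u-80:u+80,::-1]; cv2.imwrite("pics/v9.png",cv2.resize(k,(800,600),interpolation=cv2.INTER_CUBIC))
E
```

```text
time: 12.63
tool_pos: [0.5033, -0.0008, 0.1056]
orientation: [2.349, 2.082, 0.003]
ft_force: [6.6, -3.0, 1.0]
gripper_width: 0.13
finger_force: 60.0
[ 0.5033 -0.0008  0.1056]
wrist guide_pointer 0.95 [317.4 406.9] [ 0.4976 -0.0744  0.09  ]
wrist wide_mark 0.71 [310.1 405.8] [ 0.493  -0.0784  0.084 ]
wrist tab_grip 0.73 [310.  341.7] [0.5025 0.0004 0.14  ]
314 404
top guide_pointer 0.53 [336.6 243.8] [ 0.5082 -0.073   0.09  ]
top wide_mark 0.87 [338.9 249.2] [ 0.4925 -0.0804  0.084 ]
top tab_grip 0.63 [314.9 244.8] [ 0.4976 -0.0073  0.14  ]
```

View pics/v9.png

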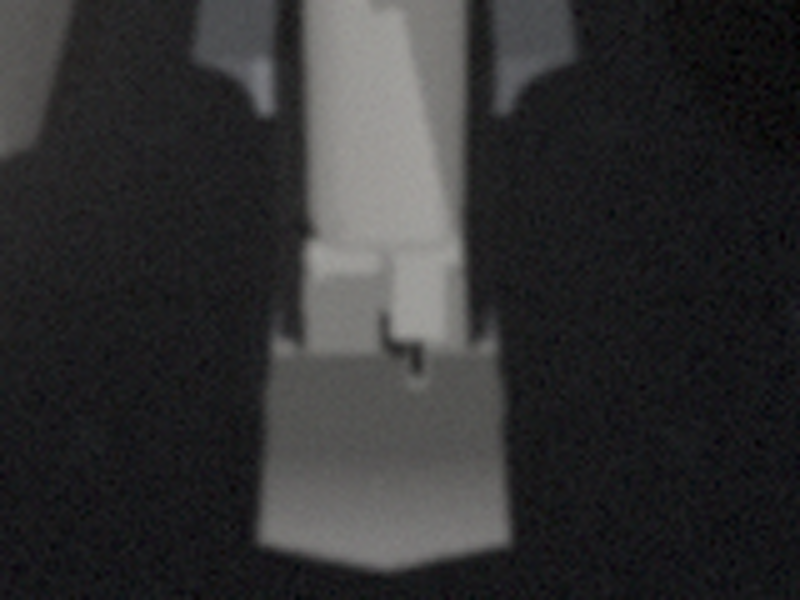

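The picture shows the pointer arm's tip line at crop column 418 and the long mark beside it at about 385–400, so the guide is some 1.5–3 mm short. The TCP travelled 42.7 mm, which agrees. I'll pull slightly more and compare again.

```bash
python3 -m jog '[[0,-0.18,0,0,255],[0,0,0,0,255],[0,0,0,0,255],[0,0,0,0,255]]'
python3 - <<'E'
from h import *
np.set_printoptions(precision=4,suppress=True)
s=sensors.observe(); print(s["tool_pos"])
cal,p,d=grab("wrist","w10.png")
for n,z in {"guide_pointer":.09,"wide_mark":.084}.items():
    for q in finder.landmark_of("wrist",n)[:1]: print(n,round(q["confidence"],2),np.array(q["pixel"]),at_z(cal,q["pixel"],z))
u,v=proj(cal,[.4955,-.078,.084]);print(u,v)
y=-.112
def W(x,yy,z): return [.5572+np.cos(y)*x-np.sin(y)*yy,-.0477+np.sin(y)*x+np.cos(y)*yy,z]
for g in (.040,.044,.048): print(g,"tip",proj(cal,W(-.014-g,-.036,.09)),"mark",proj(cal,W(-.014-g,-.037,.084)))
u,v=int(u),int(v);k=p[v-30:v+15,u-30:u+30,::-1];print(u-30,v-30); cv2.imwrite("pics/v10.png",cv2.resize(k,(800,600),interpolation=cv2.INTER_CUBIC))
E
```

```text
time: 13.37
tool_pos: [0.5018, -0.0006, 0.1056]
orientation: [2.349, 2.082, 0.004]
ft_force: [6.8, -3.1, 1.6]
gripper_width: 0.131
finger_force: 60.1
[ 0.5018 -0.0006  0.1056]
guide_pointer 0.75 [317.2 410.5] [ 0.4958 -0.0768  0.09  ]
wide_mark 0.95 [316.  403.5] [ 0.4952 -0.0771  0.084 ]
316.7697771354726 404.74363531438286
0.04 tip [323.9069 410.8082] mark [323.5394 404.6737]
0.044 tip [316.8242 410.8723] mark [316.6437 404.7362]
0.048 tip [309.7417 410.9365] mark [309.7483 404.7988]
286 374
```

View pics/v10.png

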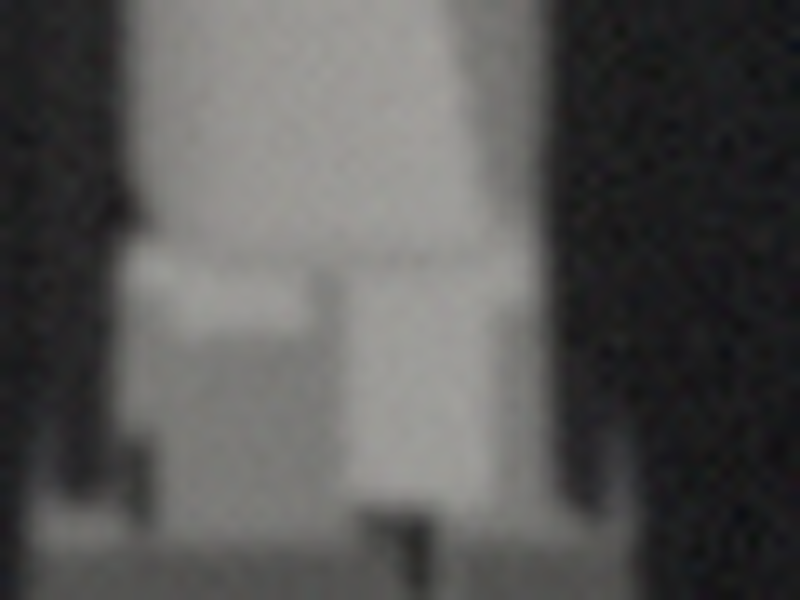

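The pointer's tip line is at column 317.4 and the long mark under it at about 316, which is within about 1 mm. TCP travel is 44.2 mm. I'll hold briefly and hand in.

```bash
python3 -m jog '[[0,0,0,0,255],[0,0,0,0,255],[0,0,0,0,255],[0,0,0,0,255],[0,0,0,0,255],[0,0,0,0,255],[0,0,0,0,255]]'; python3 -c "
from cell import job; print(job.job_done())"
```

```text
time: 14.1
tool_pos: [0.5019, -0.0006, 0.1056]
orientation: [2.349, 2.082, 0.004]
ft_force: [5.7, -3.5, 2.0]
gripper_width: 0.129
finger_force: 60.2
the job is handed in; nothing more can be done
None
```

The job is handed in at 14.1 s: the dial is on its long line and released, and the gripper is holding the roll guide within about 1 mm of the ruler's long line. No verdict came back, and I did not recheck the other objects on the counter at the end.

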